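# Tighten the boxed-in rack foot nut with an open-ended wrench

## Task

Take the orange-handled wrench from its wooden rest and tighten the brass nut on the blue rack foot, turning it clockwise until it stops and comes up tight, with a firm pull but without straining it. The side cheeks leave only a short swing, so at the end of each stroke lift the wrench off the nut, swing it back and seat it fully down on the nut again, never jamming it hard against the foot. Finally lay the wrench back flat on its rest, and leave everything else on the bench where it is; turn the nut only with the wrench.

Things in the scene. Friction and masses are not known exactly. Their poses are not given: they have to be found in the camera images.
- foot: Fixed blue rack foot on a wooden jig block. Origin on the bench under the nut axis; z up, x points out of the open mouth where the wrench handle sticks out, away from the 60 mm wide upright behind the nut (centre x = -77 mm, top 138 mm above the bench). Footplate 150 mm wide, x -100 to +75 mm, top 38 mm above the bench; on it round the nut a washer, radius 26 mm, top at 41 mm.
- mouth (a point): Point 72 mm from the nut axis along the foot's x, 41 mm above the bench. Foot walls (from the foot's origin): 6 mm thick, tops 66 mm above the bench; side walls with inner faces at y = +-56 mm, then on each side a cheek splayed outward at 42 degrees, 54 to 82 mm from the nut axis. A seated wrench can point from +42 to -42 degrees about z from the foot's x axis before its handle meets a cheek.
- nut_turn (a joint): Angle of the nut in rad. It grows as the nut turns clockwise seen from above (tightening), starts between 0 and 0.3 and comes up hard at 1.8 (tight). Up to 0.3 N m of friction both ways; it stays where left and does not rise or sink. At the stop 0.7 to 1.2 N m about the nut's axis (6 to 10 N at wrench_grip, less what the grip itself twists) is tight; about 1.9 N m strains it.
- nut: Brass hexagon nut, 36 mm across flats, 20 mm high, from 41 to 61 mm above the bench; the top 4 mm taper in a cone from 36 to 28 mm across. Origin on its axis at its underside; turns with joint nut_turn. z up, x points at a corner, y is normal to a flat. Its x axis stands at 30 degrees minus the joint angle from the foot's x axis (counterclockwise from above positive).
- nut_top (a point): Centre of the nut's top face, 61 mm above the bench, same axes as the nut. The threaded stud, radius 11 mm, stands 11 mm out of it.
- wrench: Loose open-ended wrench, orange handle, 0.5 kg (varies), 14 mm thick, lying flat. Origin on its underside at the jaw centre (on the nut's axis when seated), x along the handle, z up. Jaws x -18 to +26 mm, 38.2 mm apart (1.1 mm play each side of the nut: turns 7 to 10 degrees either way before it grips), open to -x; throat at x = 24.5 mm. Head 58 mm wide; handle 16 mm wide, x 40 to 200 mm.
- wrench_jaw (a point): Point at half thickness (7 mm above the wrench's origin) at the jaw centre. The wrench fits over the nut from above with its x axis along any of the nut's six corner directions; it may be 3 mm off-centre along its own x. Seated, its underside rests on the washer, 41 mm above the bench.
- wrench_grip (a point): Middle of the handle's thickness, 118 mm from the jaw centre along the handle: a good place to grip across the 16 mm width, near the balance point; it is beyond the cheeks when the wrench is seated, and over the gap between the blocks when it lies on the rest.
- wrench_mid (a point): Point on the wrench's underside 100 mm from the jaw centre along the handle, near its centre of mass.
- rest: Fixed wooden tool rest: two blocks, tops 35 mm above the bench, on an 8 mm base board. Origin on the bench between them, z up. Head block x -140 to -45 mm, 130 mm wide, with two red stripes; tail block x 60 to 100 mm, 60 mm wide; both centred on y = 0. The wrench lies along its x axis, head on the head block, handle end on the tail block, wrench_grip within about 12 mm of above the origin.
- washer: Loose spare washer, radius 16 mm, 4 mm thick, on the rest beside the wrench, to leave alone. Origin at the centre of its underside.
- pin: Loose steel pin, radius 8 mm, 30 mm tall, standing on the rest on the other side, to leave alone. Origin at the centre of its underside.
- tape: Yellow roll of tape, radius 45 mm, 48 mm high, lying on the bench, to leave alone. Origin at the centre of its underside.
- carton: Cardboard box 80 x 140 x 70 mm at the back of the bench, to leave alone.
- partsbin: Blue bin 200 x 260 x 100 mm with two rollers, to leave alone.
- driver: Screwdriver lying on the bench, to leave alone.
Not all that is in view belongs to the job. Leave any red look-alike of the wrench alone.

How it is judged:
On the way, in this order (a step that is already met when the one before it is completed fails the run):
1. the wrench is seated fully down around the nut (horizontal distance between wrench and nut_top below 0.007 m and z of wrench in the frame of nut_top below -0.014 m), for 0.2 s.
2. after a first stroke the wrench is lifted clear above the nut, which is partly turned (value of joint nut_turn between 0.35 and 1.7 rad and z of wrench in the frame of nut_top above 0.001 m), for 0.1 s.
3. the wrench, seated again, pulls the nut up tight (bearing on it with over 45 N in all, about 5 N of pull at wrench_grip) (all of step 1 and value of joint nut_turn above 1.76 rad and contact force between wrench and nut above 45 N), for 0.1 s.
At the end, for the whole second after the job is handed in: The nut stands tight (joint above 1.72 of 1.8 rad); the wrench lies released and at rest, flat (within 0.08 rad) on top of the wooden rest, on both blocks, wrench_mid within 40 mm of the rest's origin (value of joint nut_turn above 1.72 rad and z of wrench_mid in the frame of rest between 0.032 and 0.039 m and angle between wrench's own z axis and vertical below 0.08 rad and horizontal distance between wrench_mid and rest below 0.04 m and linear speed of wrench below 0.02 m/s); the robot touches nothing.
It fails at once if the wrench is jammed hard or pressed against the foot (over 40 N) (contact force between wrench and foot above 40 N).
It fails at once if the nut is strained: the wrench bears on it with over 160 N in all, about 17 N of pull at wrench_grip (contact force between wrench and nut above 160 N).
It fails at once if the robot touches the nut (contact force between any of the fingers, the arm and nut above 1 N).
It fails at once if something else on the bench is disturbed (over 30 mm) (distance of any of washer, pin, tape, carton, partsbin, driver from where it was at the start of the episode above 0.03 m).
It also fails if it takes over 72 s, if anything falls off the work surface, if the arm or the gripper's body presses on something with over 40 N, if the wrist force passes 120 N, or if a joint passes its speed limit or range.

## Robot

A 6-joint arm with a two-finger parallel gripper is mounted at the origin on the work surface. World frame = base frame: x ahead of the robot, y to its left, z up, the work surface at z = 0. Lengths are in m, angles in rad, forces in N, time in s.
With the tool pointing down it reaches from about 0.35 to 0.775 m from the base axis. Payload 7.3 kg.
Tool frame: the origin (TCP) lies at the very end of the fingers, on their centre line; the grasp point (between the pads) lies 19 mm behind it (robot.hold_point_z is the distance from the TCP to the grasp point, in m); z points along the fingers, y is the direction in which the jaws open and shut (so a half turn about z gives the same grasp; the last joint's range is limited). The gripper opens to 92 mm and grips with 3 to 60 N. Pads are 19 mm wide; open, the fingers measure 130 mm over their backs; the gripper's body (75 mm by 190 mm) begins 47 mm behind the grasp point.
Start: joints at [-1.432, 0.342, 1.524, -0, 1.275, -0.146], TCP at [0.148, -0.504, 0.227] pointing down, gripper open.
Joint ranges: [-2.53, 2.53], [-0.77, 2.02], [0.04, 2.7], [-1, 4.14], [0.28, 2.66], [-3.11, 3.11]. Speed limits (rad/s): [2.57, 2.57, 3.14, 3.14, 3.14, 3.14].

## Interface

Orientations are given as [roll, pitch, yaw] about the fixed x, y, z axes, in that order (R = Rz(yaw) Ry(pitch) Rx(roll)).
In Python, from cell import monitor, viewer, robot gives the robot as it stands.
- The arm moves only by the tool move_arm, never from a script. Its argument "deltas" is a list of rows, each an object of numbers: "x", "y", "z": the shift along the tool's x, y, z in m; "wx", "wy", "wz": the turn, a rotation vector about the tool's x, y, z in degrees; "hand": the opening, from 0 (shut) to 1 (fully open). In form: [{"x": .., "y": .., "z": .., "wx": .., "wy": .., "wz": .., "hand": ..}, ...]. A call has 1 to 8 rows; each row is the pose to reach, as a shift and turn from the pose commanded when the call began, along the tool's axes at that moment; what a row does not reach only later rows make up. A row lasts 1/8 s, in which the tool goes at most 62.5 mm and 10.7 degrees, less where a joint would pass 70% of its speed; a pose out of reach is approached as far as the arm can. A call with a gripper value outside its range is refused whole. The fingers move at their own pace and stop on an object; "grip_force" is the grip in N (left out, the last holds). Time passes only in rows, so rows that repeat a pose let the fingers close. It gives the time, the measured TCP pose, the force and the opening at its end, in the units of the state.
- monitor.observe(): the state, without advancing time (a new reading comes with each control period).
- viewer.read_camera(name): name is "side" or "top"; returns the picture (400x640x3 uint8, red, green, blue); there is no depth.
- viewer.camera_params(name): a dict with "camera_matrix" (3x3 intrinsics, pixels), "k1" (the pictures are not rectified: a ray, as slopes to the right and down, at radius r is drawn at 1 + k1 r^2 times it, then the intrinsics apply), "R" (3x3) and "t" (3): a world point X has camera coordinates R X + t. Camera axes: x right, y down, z forward; pixel columns grow to the right and rows downward; lengths in m; the calibration is good to about 2 mm. A picture is of the moment at which its call begins. camera_params takes no time and is no camera call.
- robot.hand_in(): hands the job in, once; it reports no verdict.
The state is a dict: "time": time; "qpos": joint angles; "qvel": joint speeds; "joint_efforts": joint torques, N m; "tool_pos": TCP position; "tool_rot": TCP orientation; "contact_force": force on the tool from outside, world axes, zero at the start; "torque": the same for the moment, N m; "opening": finger opening in m.
Only numpy, scipy, OpenCV 4.12 (cv2) and the standard library are available. Lean on these libraries where they do the work, as an engineer would, in place of code of your own. Each camera call takes 0.05 s, during which the arm holds its last target. There are 200 camera calls.

## Working session

There is one attempt and no reset: what is moved stays moved. The work goes in short steps, Python scripts to look and compute and a tool call to move; the robot and the scene stay as the last step left them, time stands still between calls to the robot, and variables do not carry over. Pictures are saved under pics/ and viewed, about 8 in all and at most 12, crops included, and the job is handed in when it is done.

Besides the shell and the picture viewer there is one more tool, called after "Request:" as name(argument=value, ...) on one line, values as JSON. move_arm: Moves the arm, as the interface text tells. Its arguments: {"type":"object","properties":{"deltas":{"type":"array","items":{"type":"object","properties":{"x":{"type":"number"},"y":{"type":"number"},"z":{"type":"number"},"wx":{"type":"number"},"wy":{"type":"number"},"wz":{"type":"number"},"hand":{"type":"number"}}}},"grip_force":{"type":"number"}},"required":["deltas"]}

```bash
mkdir -p pics; ls
cat > h.py <<'E'
import numpy as np, cv2
from cell import monitor, viewer, robot
def save(cam,name,crop=None,scale=1):
    im=viewer.read_camera(cam)
    if crop: x0,y0,x1,y1=crop; im=im[y0:y1,x0:x1]
    im=cv2.resize(np.ascontiguousarray(im),None,fx=scale,fy=scale,interpolation=cv2.INTER_CUBIC)
    cv2.imwrite('pics/'+name,im[:,:,::-1])
def px2w(cam,uv,z):
    p=viewer.camera_params(cam);K=np.array(p['camera_matrix']);R=np.array(p['R']);t=np.array(p['t'])
    out=[]
    for u,v in np.atleast_2d(uv):
        xd=np.array([(u-K[0,2])/K[0,0],(v-K[1,2])/K[1,1]]);x=xd.copy()
        for _ in range(30): x=xd/(1+p['k1']*(x@x))
        d=R.T@np.array([x[0],x[1],1]);c=-R.T@t
        out.append(c+d*(z-c[2])/d[2])
    return np.array(out)
def w2px(cam,X):
    p=viewer.camera_params(cam);K=np.array(p['camera_matrix']);R=np.array(p['R']);t=np.array(p['t'])
    out=[]
    for q in np.atleast_2d(X):
        c=R@q+t;x=c[:2]/c[2];x=x*(1+p['k1']*(x@x));out.append([K[0,0]*x[0]+K[0,2],K[1,1]*x[1]+K[1,2]])
    return np.array(out)
E
python3 - <<'E'
from h import *
np.set_printoptions(precision=4,suppress=True)
print(monitor.observe(),robot.hold_point_z)
for c in('top','side'):
    p=viewer.camera_params(c);print(c,p['camera_matrix'],p['k1'],-np.array(p['R']).T@p['t'])
    save(c,c+'0.png',None,1.25)
E
```

```text
pics
{'time': 0.0, 'qpos': array([-1.432 ,  0.3427,  1.525 ,  0.    ,  1.2754, -0.146 ]), 'qvel': array([-0.0003, -0.0008, -0.0002,  0.0006, -0.0009,  0.0001]), 'joint_efforts': array([  0.0013, -43.1239, -24.4223,   0.0719,   0.0558,  -0.0001]), 'tool_pos': array([ 0.1475, -0.5034,  0.2261]), 'tool_rot': array([-3.1401, -0.0002,  0.2848]), 'contact_force': array([ 0.3344, -0.5495,  0.2824]), 'torque': array([-0.0049, -0.0842,  0.0133]), 'opening': 0.0918980362552317} 0.0188
top [[412.9322   0.     317.0043]
 [  0.     412.9322 197.138 ]
 [  0.       0.       1.    ]] -0.1066401594583976 [0.3257 0.0015 1.4463]
side [[470.4608   0.     322.3895]
 [  0.     470.4608 194.5116]
 [  0.       0.       1.    ]] -0.022534646581963764 [ 0.3252 -1.3725  0.943 ]
```

View pics/top0.png

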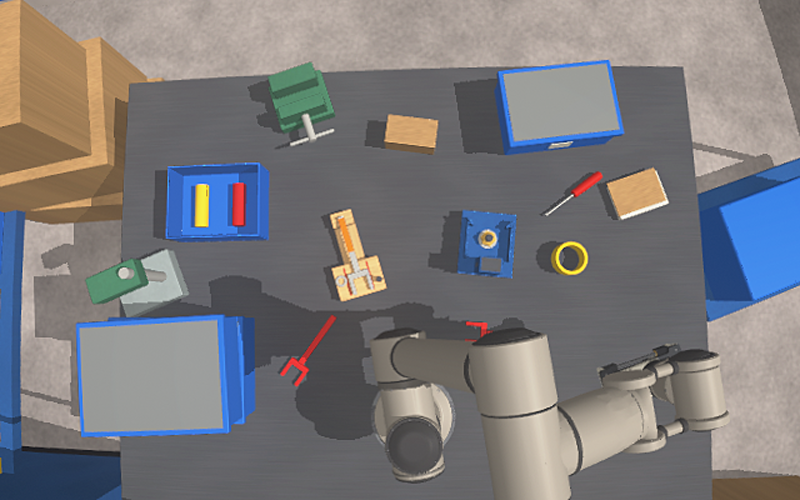

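View pics/side0.png

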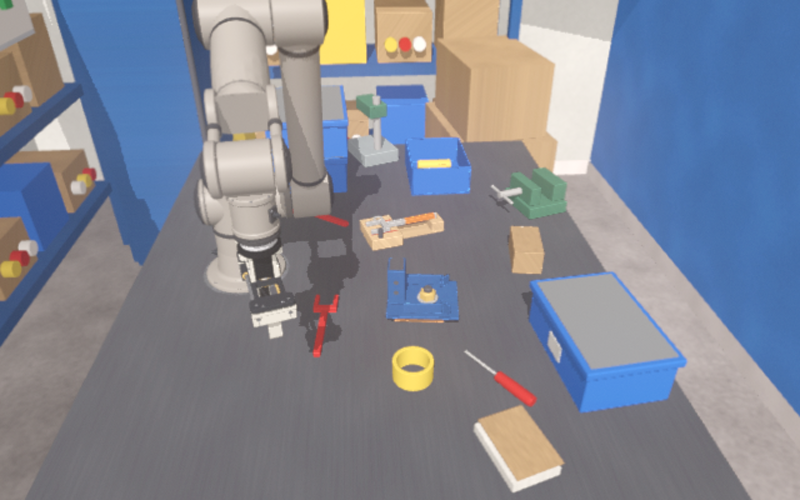

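The top view has world +x pointing up. The rest with the wrench is near (355,255) and the foot near (487,243), its mouth pointing away from the robot. Next I'll take a zoomed crop of both.

Run:
```python
from h import *
save('top','z.png',(255,160,425,250),4.7)
```

```text
(no output)
```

View pics/z.png

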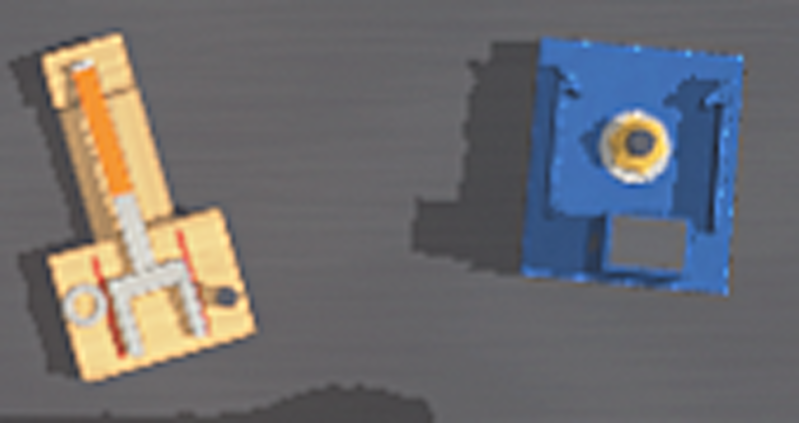

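Run:
```python
from h import *
np.set_printoptions(precision=4,suppress=True)
f=lambda L:np.array([[255+(u+.5)/4.7-.5,160+(v+.5)/4.7-.5] for u,v in L])
c=px2w('top',f([(540,38),(745,57),(727,295),(522,275)]),.038);print('foot corners',c[:,:2])
print('sizes',[np.linalg.norm(c[i]-c[(i+1)%4]) for i in range(4)])
d=(c[0]+c[1]-c[2]-c[3])/2; yaw=np.arctan2(d[1],d[0]); m=c.mean(0); x=np.array([np.cos(yaw),np.sin(yaw),0])
d2=c[0]-c[1]+c[3]-c[2]; print('yaw',np.degrees(yaw),np.degrees(np.arctan2(d2[1],d2[0]))-90,'origin',m+x*.0125)
print('washer',px2w('top',f([(635,147)]),.041),'stud',px2w('top',f([(638,142)]),.072))
u=px2w('top',f([(608,214),(689,220),(684,273),(603,269)]),.138);print('upright',u[:,:2],u.mean(0)+x*.077)
w=px2w('top',f([(82,65),(118,192),(110,288),(186,268),(127,357),(205,336)]),.049);print('wrench',w[:,:2])
r=px2w('top',f([(42,58),(122,32),(222,207),(257,330),(88,383),(48,255)]),.035);print('rest',r[:,:2])
```

```text
foot corners [[ 0.5672 -0.1513]
 [ 0.5496 -0.3017]
 [ 0.3754 -0.2806]
 [ 0.3936 -0.1322]]
sizes [np.float64(0.1514124558148348), np.float64(0.17545168018975968), np.float64(0.1495717635389979), np.float64(0.1746515980326395)]
yaw -6.588965784430457 -6.838790375338419 origin [ 0.4839 -0.2179  0.038 ]
washer [[ 0.4846 -0.2174  0.041 ]] stud [[ 0.4847 -0.2148  0.072 ]]
upright [[ 0.4286 -0.1822]
 [ 0.4232 -0.2369]
 [ 0.3874 -0.2321]
 [ 0.3915 -0.1774]] [ 0.4841 -0.216   0.138 ]
wrench [[0.5539 0.1846]
 [0.46   0.1593]
 [0.3905 0.166 ]
 [0.4038 0.1107]
 [0.3406 0.1544]
 [0.3545 0.0979]]
rest [[0.5623 0.2161]
 [0.5801 0.1565]
 [0.4486 0.0847]
 [0.3583 0.0609]
 [0.3225 0.1847]
 [0.4163 0.2129]]
```

```bash
cat >> h.py <<'E'
import json,sys
def plan(start,targets,steps):
    """start/targets: (x,y,z,yawdeg) commanded tool-down poses; prints tool-frame rows for one call"""
    s=np.array(start,float);prev=s.copy();c,q=np.cos(np.radians(s[3])),np.sin(np.radians(s[3]))
    for T,n in zip(targets,steps):
        T=np.array(T,float)
        for k in range(1,n+1):
            p=prev+(T-prev)*k/n;d=p-s
            print('{"x":%.4f,"y":%.4f,"z":%.4f,"wz":%.2f}'%(c*d[0]+q*d[1],q*d[0]-c*d[1],-d[2],-d[3]))
        prev=T
E
python3 - <<'E'
from h import *
A=(.148,-.504,.227,16.32)
plan(A,[(.45,-.22,.227,16.3)],[8])
print();plan((.45,-.22,.227,16.3),[(.475,.163,.11,15)],[8])
E
```

```text
{"x":0.0462,"y":-0.0235,"z":-0.0000,"wz":0.00}
{"x":0.0924,"y":-0.0469,"z":-0.0000,"wz":0.00}
{"x":0.1386,"y":-0.0704,"z":-0.0000,"wz":0.01}
{"x":0.1848,"y":-0.0938,"z":-0.0000,"wz":0.01}
{"x":0.2310,"y":-0.1173,"z":-0.0000,"wz":0.01}
{"x":0.2772,"y":-0.1408,"z":-0.0000,"wz":0.02}
{"x":0.3234,"y":-0.1642,"z":-0.0000,"wz":0.02}
{"x":0.3696,"y":-0.1877,"z":-0.0000,"wz":0.02}

{"x":0.0164,"y":-0.0451,"z":0.0146,"wz":0.16}
{"x":0.0329,"y":-0.0901,"z":0.0292,"wz":0.32}
{"x":0.0493,"y":-0.1352,"z":0.0439,"wz":0.49}
{"x":0.0657,"y":-0.1803,"z":0.0585,"wz":0.65}
{"x":0.0822,"y":-0.2254,"z":0.0731,"wz":0.81}
{"x":0.0986,"y":-0.2704,"z":0.0878,"wz":0.98}
{"x":0.1151,"y":-0.3155,"z":0.1024,"wz":1.14}
{"x":0.1315,"y":-0.3606,"z":0.1170,"wz":1.30}
```

Request:
move_arm(deltas=[{"x":0.0462,"y":-0.0235,"hand":0.5},{"x":0.0924,"y":-0.0469,"hand":0.5},{"x":0.1386,"y":-0.0704,"hand":0.5},{"x":0.1848,"y":-0.0938,"hand":0.5},{"x":0.231,"y":-0.1173,"hand":0.5},{"x":0.2772,"y":-0.1408,"hand":0.5},{"x":0.3234,"y":-0.1642,"hand":0.5},{"x":0.3696,"y":-0.1877,"hand":0.5}])

```text
schema error: expected keys x, y, z, wx, wy, wz, hand
```

Request:
move_arm(deltas=[{"x":0.0164,"y":-0.0451,"z":0.0146,"wz":0.16,"hand":0.5},{"x":0.0329,"y":-0.0901,"z":0.0292,"wz":0.32,"hand":0.5},{"x":0.0493,"y":-0.1352,"z":0.0439,"wz":0.49,"hand":0.5},{"x":0.0657,"y":-0.1803,"z":0.0585,"wz":0.65,"hand":0.5},{"x":0.0822,"y":-0.2254,"z":0.0731,"wz":0.81,"hand":0.5},{"x":0.0986,"y":-0.2704,"z":0.0878,"wz":0.98,"hand":0.5},{"x":0.1151,"y":-0.3155,"z":0.1024,"wz":1.14,"hand":0.5},{"x":0.1315,"y":-0.3606,"z":0.117,"wz":1.3,"hand":0.5}])

```text
schema error: expected keys x, y, z, wx, wy, wz, hand
```

Request:
move_arm(deltas=[{"x":0.05,"y":-0.025,"z":0,"wx":0,"wy":0,"wz":0,"hand":0.5},{"x":0.1,"y":-0.05,"z":0,"wx":0,"wy":0,"wz":0,"hand":0.5},{"x":0.15,"y":-0.075,"z":0,"wx":0,"wy":0,"wz":0,"hand":0.5},{"x":0.2,"y":-0.1,"z":0,"wx":0,"wy":0,"wz":0,"hand":0.5},{"x":0.25,"y":-0.125,"z":0,"wx":0,"wy":0,"wz":0,"hand":0.5},{"x":0.3,"y":-0.15,"z":0,"wx":0,"wy":0,"wz":0,"hand":0.5},{"x":0.34,"y":-0.175,"z":0,"wx":0,"wy":0,"wz":0,"hand":0.5},{"x":0.3696,"y":-0.1877,"z":0,"wx":0,"wy":0,"wz":0,"hand":0.5}])

```text
time: 1.15
tool_pos: [0.4505, -0.2179, 0.2265]
tool_rot: [-3.141, 0.0, 0.287]
contact_force: [-0.0, -1.1, -0.3]
opening: 0.046
```

Request:
move_arm(deltas=[{"x":0.0164,"y":-0.0451,"z":0.0146,"wx":0,"wy":0,"wz":0.2,"hand":0.5},{"x":0.0329,"y":-0.0901,"z":0.0292,"wx":0,"wy":0,"wz":0.4,"hand":0.5},{"x":0.0493,"y":-0.1352,"z":0.0439,"wx":0,"wy":0,"wz":0.6,"hand":0.5},{"x":0.0657,"y":-0.1803,"z":0.0585,"wx":0,"wy":0,"wz":0.8,"hand":0.5},{"x":0.0822,"y":-0.2254,"z":0.0731,"wx":0,"wy":0,"wz":1,"hand":0.5},{"x":0.0986,"y":-0.2704,"z":0.0878,"wx":0,"wy":0,"wz":1.1,"hand":0.5},{"x":0.1151,"y":-0.3155,"z":0.1024,"wx":0,"wy":0,"wz":1.2,"hand":0.5},{"x":0.1315,"y":-0.3606,"z":0.117,"wx":0,"wy":0,"wz":1.3,"hand":0.5}])

```text
time: 2.15
tool_pos: [0.4743, 0.1647, 0.1091]
tool_rot: [3.141, 0.0, 0.262]
contact_force: [1.5, -0.4, 0.9]
opening: 0.0462
```

Run:
```python
from h import *
o=monitor.observe();print(o['tool_pos'],o['tool_rot'],o['contact_force'],o['torque'])
a=viewer.read_camera('top');b=viewer.read_camera('side')
a=cv2.resize(a[150:250,240:340],None,fx=4,fy=4,interpolation=2);b=cv2.resize(b[150:250,270:370],None,fx=4,fy=4,interpolation=2)
cv2.imwrite('pics/hov.png',np.hstack([a,b])[:,:,::-1])
```

```text
[0.47427446 0.16469399 0.10909979] [3.14145891e+00 1.13180616e-04 2.62010329e-01] [ 1.47734079 -0.40448304  0.89905134] [-0.0013868  -0.0397939  -0.05104228]
```

View pics/hov.png

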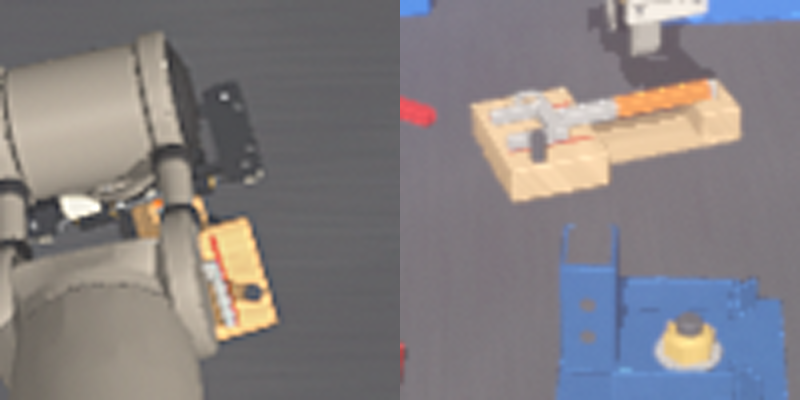

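Run:
```python
from h import *
np.set_printoptions(precision=4,suppress=True)
f=lambda L:np.array([[270+(u-400+.5)/4-.5,150+(v+.5)/4-.5] for u,v in L])
x=np.array([np.cos(.26),np.sin(.26)]);o=np.array([.4748,.1633])
for n,uv,z in [('end',(717,86),.044),('orange',(615,104),.046),('farprong',(490,117),.042),('nearprong',(508,143),.042)]:
    p=px2w('side',f([uv]),z)[0,:2]; print(n,p,(p-o)@x,(p-o)@[-x[1],x[0]])
# rest head block near corner & tail
for n,uv in [('headNL',(515,178)),('headNR',(607,158)),('tailR',(741,107))]:
    p=px2w('side',f([uv]),.035)[0,:2]; print(n,p,(p-o)@x,(p-o)@[-x[1],x[0]])
print('nut stud',px2w('side',f([(691,316)]),.072),px2w('side',f([(690,335)]),.061))
```

```text
end [0.5575 0.1824] 0.08482028949835094 -0.002844296684181686
orange [0.4567 0.1527] -0.020168053563237545 -0.005562136596758265
farprong [0.3387 0.1449] -0.13620976770741508 0.01724078172176411
nearprong [0.3538 0.0971] -0.13392982201795414 -0.03286420958633658
headNL [0.3581 0.0482] -0.14238233348872995 -0.08127085268818915
headNR [0.4429 0.0752] -0.053470448764363916 -0.07691927848853056
tailR [0.5774 0.1563] 0.09732657073906417 -0.03317709491287272
nut stud [[ 0.4841 -0.2179  0.072 ]] [[ 0.4824 -0.2274  0.061 ]]
```

Request:
move_arm(deltas=[{"x":0,"y":0,"z":0.04,"wx":0,"wy":0,"wz":0,"hand":0.5},{"x":0,"y":0,"z":0.075,"wx":0,"wy":0,"wz":0,"hand":0.5},{"x":0,"y":0,"z":0.087,"wx":0,"wy":0,"wz":0,"hand":0.5},{"x":0,"y":0,"z":0.087,"wx":0,"wy":0,"wz":0,"hand":0.5},{"x":0,"y":0,"z":0.087,"wx":0,"wy":0,"wz":0,"hand":0.1},{"x":0,"y":0,"z":0.087,"wx":0,"wy":0,"wz":0,"hand":0.0},{"x":0,"y":0,"z":0.087,"wx":0,"wy":0,"wz":0,"hand":0.0},{"x":0,"y":0,"z":0.087,"wx":0,"wy":0,"wz":0,"hand":0.0}], grip_force=50)

```text
time: 3.25
tool_pos: [0.4747, 0.1632, 0.0233]
tool_rot: [3.141, -0.001, 0.263]
contact_force: [-0.3, 1.2, 5.1]
opening: 0.0154
```

Request:
move_arm(deltas=[{"x":0,"y":0,"z":0,"wx":0,"wy":0,"wz":0,"hand":0},{"x":0,"y":0,"z":-0.02,"wx":0,"wy":0,"wz":0,"hand":0},{"x":0,"y":0,"z":-0.05,"wx":0,"wy":0,"wz":0,"hand":0},{"x":0,"y":0,"z":-0.09,"wx":0,"wy":0,"wz":0,"hand":0},{"x":0,"y":0,"z":-0.12,"wx":0,"wy":0,"wz":0,"hand":0},{"x":0,"y":0,"z":-0.127,"wx":0,"wy":0,"wz":0,"hand":0},{"x":0,"y":0,"z":-0.127,"wx":0,"wy":0,"wz":0,"hand":0}])

```text
time: 4.12
tool_pos: [0.4738, 0.163, 0.1487]
tool_rot: [-3.142, 0.002, 0.262]
contact_force: [0.1, 0.1, -6.1]
opening: 0.0157
```

Run:
```python
from h import *
o=monitor.observe();print(o['tool_pos'],o['tool_rot'],o['contact_force'],o['torque'])
# tool-down wrench centre line expected; jaw in rough frame
c=w2px('side',[[.36,.13,.15],[.555,.185,.15]]);print(c)
```

```text
[0.47376434 0.16299476 0.14866692] [-3.14156860e+00  1.56553224e-03  2.62002620e-01] [ 0.11425208  0.11407559 -6.12000317] [ 0.06328007 -0.11589696 -0.03109146]
[[297.17262104 154.92607091]
 [349.02125972 146.06840027]]
```

Run:
```python
from h import *
np.set_printoptions(precision=1,suppress=True)
out=[]
for c in('top','side'):
    im=viewer.read_camera(c);u,v=w2px(c,[[.484,-.2165,.055]])[0];print(c,u,v)
    u,v=int(round(u)),int(round(v));k=im[v-11:v+11,u-11:u+11];out.append(cv2.resize(k,(396,396),interpolation=cv2.INTER_CUBIC));print(u-11,v-11)
    cv2.imwrite('pics/raw_%s.png'%c,im[:,:,::-1])
cv2.imwrite('pics/nut.png',np.hstack(out)[:,:,::-1])
s=cv2.imread('pics/raw_side.png')[110:210,270:400];cv2.imwrite('pics/hold.png',cv2.resize(s,None,fx=6,fy=6,interpolation=2))
```

```text
top 390.0834231742529 190.59961372165668
379 180
side 342.1624982154624 232.75405934731697
331 222
```

View pics/nut.png

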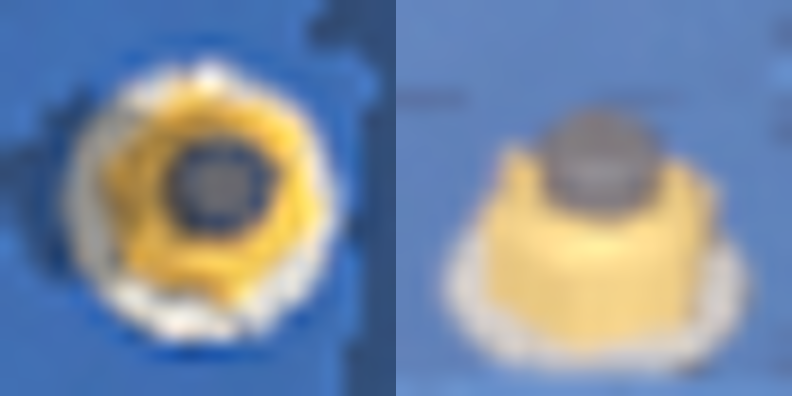

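View pics/hold.png

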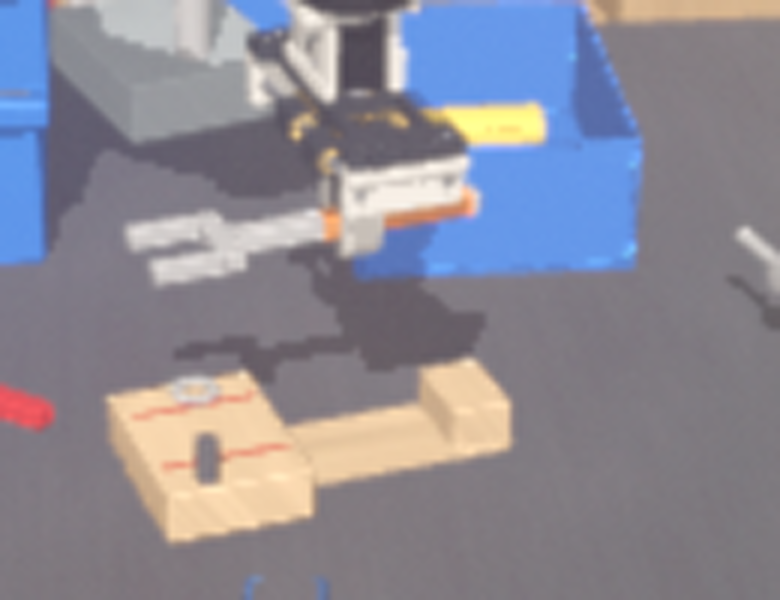

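```bash
cat > nutfit.py <<'E'
from h import *
from scipy.optimize import minimize
S=16
def cover(polys,u0,v0,n=22):
    m=np.zeros((n*S,n*S),np.uint8)
    for P in polys: cv2.fillConvexPoly(m,cv2.convexHull(np.round((P-[u0,v0]+.5)*S-.5).astype(np.int32)),255)
    return cv2.resize(m,(n,n),interpolation=cv2.INTER_AREA).ravel()/255.
def disc(r,z,c): a=np.linspace(0,2*np.pi,60);return np.c_[c[0]+r*np.cos(a),c[1]+r*np.sin(a),0*a+z]
def hexa(R,z,c,a0): a=a0+np.arange(6)*np.pi/3;return np.c_[c[0]+R*np.cos(a),c[1]+R*np.sin(a),0*a+z]
def res(cam,im,u0,v0,c,ang):
    k=2/np.sqrt(3)
    W=lambda X:w2px(cam,X)
    w=cover([W(np.r_[disc(.026,.041,c),disc(.026,.038,c)])],u0,v0)
    n=cover([W(np.r_[hexa(.018*k,.041,c,ang),hexa(.018*k,.057,c,ang)]),W(np.r_[hexa(.018*k,.057,c,ang),disc(.014,.061,c)])],u0,v0)
    s=cover([W(np.r_[disc(.011,.061,c),disc(.011,.072,c)])],u0,v0)
    n1=n*(1-s);w1=w*(1-np.maximum(n,s))
    A=np.c_[n1,w1,s,np.ones_like(n)]
    b=im[v0:v0+22,u0:u0+22].astype(float);b=np.c_[(b[...,0]-b[...,2]).ravel()]
    x=np.linalg.lstsq(A,b,rcond=None)[0];return np.sum((A@x-b)**2)
def fit(cams,foot=-6.7):
    ims={c:viewer.read_camera(c) for c in cams}
    org={c:np.round(w2px(c,[[.484,-.2165,.055]])[0]).astype(int)-11 for c in cams}
    for c in cams:
        r=[]
        for th in range(-30,30,3):
            f=lambda p:res(c,ims[c],*org[c],p/1000,np.radians(foot+th))
            m=min((minimize(f,x0,method='Nelder-Mead',options=dict(xatol=.1,fatol=10,initial_simplex=np.array([x0,x0+[2,0],x0+[0,2]]))) for x0 in [np.array([484,-216.5])]),key=lambda m:m.fun)
            r.append((th,round(m.fun/1e3,1),m.x.round(1).tolist()))
        print(c,*r,sep='\n')
if __name__=='__main__': fit(['top','side'])
E
python3 nutfit.py
```

```text
Traceback (most recent call last):
  File "nutfit.py", line 30, in <module>
    if __name__=='__main__': fit(['top','side'])
                             ~~~^^^^^^^^^^^^^^^^
  File "nutfit.py", line 27, in fit
    m=min((minimize(f,x0,method='Nelder-Mead',options=dict(xatol=.1,fatol=10,initial_simplex=np.array([x0,x0+[2,0],x0+[0,2]]))) for x0 in [np.array([484,-216.5])]),key=lambda m:m.fun)
  File "nutfit.py", line 27, in <genexpr>
    m=min((minimize(f,x0,method='Nelder-Mead',options=dict(xatol=.1,fatol=10,initial_simplex=np.array([x0,x0+[2,0],x0+[0,2]]))) for x0 in [np.array([484,-216.5])]),key=lambda m:m.fun)
           ~~~~~~~~^^^^^^^^^^^^^^^^^^^^^^^^^^^^^^^^^^^^^^^^^^^^^^^^^^^^^^^^^^^^^^^^^^^^^^^^^^^^^^^^^^^^^^^^^^^^^^^^^^^^^^^^^^^^
  File "nutfit.py", line 26, in <lambda>
    f=lambda p:res(c,ims[c],*org[c],p/1000,np.radians(foot+th))
               ~~~^^^^^^^^^^^^^^^^^^^^^^^^^^^^^^^^^^^^^^^^^^^^^
  File "nutfit.py", line 15, in res
    s=cover([W(np.r_[disc(.011,.061,c),disc(.011,.072,c)])],u0,v0)
             ~^^^^^^^^^^^^^^^^^^^^^^^^^^^^^^^^^^^^^^^^^^^^
  File "nutfit.py", line 12, in <lambda>
    W=lambda X:w2px(cam,X)
               ~~~~^^^^^^^
  File "h.py", line 18, in w2px
    p=viewer.camera_params(cam);K=np.array(p['camera_matrix']);R=np.array(p['R']);t=np.array(p['t'])
ValueError: time passes only in moves, steps and waits
```

```bash
sed -i 's/viewer.camera_params(cam)/cp(cam)/; 2a import functools\ncp=functools.lru_cache(None)(lambda c:viewer.camera_params(c))' h.py
timeout 300 python3 nutfit.py; python3 -c "
from h import *;print(monitor.observe()['time'])"
```

```text
top
(-30, np.float64(232.8), [485.2, -217.2])
(-27, np.float64(242.9), [485.1, -217.1])
(-24, np.float64(258.6), [485.2, -217.1])
(-21, np.float64(270.4), [485.2, -217.1])
(-18, np.float64(280.9), [485.1, -217.1])
(-15, np.float64(291.4), [485.3, -217.2])
(-12, np.float64(297.9), [485.2, -217.0])
(-9, np.float64(296.9), [485.2, -217.1])
(-6, np.float64(293.9), [485.3, -217.1])
(-3, np.float64(290.6), [485.1, -217.1])
(0, np.float64(281.9), [485.2, -217.0])
(3, np.float64(271.0), [485.3, -217.1])
(6, np.float64(259.2), [485.3, -217.0])
(9, np.float64(250.4), [485.1, -217.3])
(12, np.float64(233.6), [485.1, -217.1])
(15, np.float64(221.1), [485.2, -217.2])
(18, np.float64(213.3), [485.2, -217.1])
(21, np.float64(212.1), [485.2, -217.3])
(24, np.float64(216.3), [485.2, -217.2])
(27, np.float64(224.1), [485.1, -217.2])
side
(-30, np.float64(98.3), [482.7, -218.9])
(-27, np.float64(104.9), [482.6, -218.9])
(-24, np.float64(110.2), [482.5, -219.2])
(-21, np.float64(114.4), [482.1, -218.9])
(-18, np.float64(114.5), [482.2, -218.8])
(-15, np.float64(116.9), [482.2, -219.2])
(-12, np.float64(120.7), [482.2, -219.2])
(-9, np.float64(122.2), [482.2, -219.2])
(-6, np.float64(120.5), [482.2, -218.8])
(-3, np.float64(118.2), [482.1, -218.9])
(0, np.float64(113.4), [482.3, -218.5])
(3, np.float64(106.5), [482.3, -218.5])
(6, np.float64(99.8), [482.2, -218.8])
(9, np.float64(87.6), [482.1, -218.8])
(12, np.float64(80.6), [482.2, -218.9])
(15, np.float64(75.0), [482.1, -219.2])
(18, np.float64(70.0), [482.3, -219.2])
(21, np.float64(68.6), [482.2, -219.2])
(24, np.float64(74.8), [482.3, -219.2])
(27, np.float64(86.8), [482.5, -218.9])
4.425
```

Run:
```python
from h import *
f=lambda u,v:[[270+(u+.5)/6-.5,110+(v+.5)/6-.5]]
t=np.array([.4738,.163]);x=np.array([np.cos(.262),np.sin(.262)]);y=np.array([-x[1],x[0]])
for n,uv in [('end top',(477,193)),('end mid',(479,203)),('farprong',(128,232)),('nearprong',(152,273)),('throatjoin',(228,238)),('orange0',(326,222))]:
    for z in(.1677,.1747):
        p=px2w('side',f(*uv),z)[0,:2]-t;print(n,z,(p@x).round(4),(p@y).round(4))
```

```text
end top 0.1677 0.0839 0.0006
end top 0.1747 0.0783 -0.0125
end mid 0.1677 0.0798 -0.0126
end mid 0.1747 0.0742 -0.0255
farprong 0.1677 -0.134 0.0221
farprong 0.1747 -0.1377 0.0089
nearprong 0.1677 -0.1357 -0.0331
nearprong 0.1747 -0.1394 -0.0458
throatjoin 0.1677 -0.0798 -0.0055
throatjoin 0.1747 -0.084 -0.0185
orange0 0.1677 -0.0173 -0.0053
orange0 0.1747 -0.0221 -0.0183
```

Run:
```python
from h import *
plan((.475,.163,.15,15),[(.599,-.190,.15,13.5)],[7])
```

```text
{"x":0.0041,"y":0.0533,"z":-0.0000,"wz":0.21}
{"x":0.0081,"y":0.1066,"z":-0.0000,"wz":0.43}
{"x":0.0122,"y":0.1599,"z":-0.0000,"wz":0.64}
{"x":0.0162,"y":0.2132,"z":-0.0000,"wz":0.86}
{"x":0.0203,"y":0.2665,"z":-0.0000,"wz":1.07}
{"x":0.0244,"y":0.3198,"z":-0.0000,"wz":1.29}
{"x":0.0284,"y":0.3731,"z":-0.0000,"wz":1.50}
```

Request:
move_arm(deltas=[{"x":0.002,"y":0.02,"z":0,"wx":0,"wy":0,"wz":0,"hand":0},{"x":0.005,"y":0.065,"z":0,"wx":0,"wy":0,"wz":0.3,"hand":0},{"x":0.009,"y":0.12,"z":0,"wx":0,"wy":0,"wz":0.5,"hand":0},{"x":0.013,"y":0.175,"z":0,"wx":0,"wy":0,"wz":0.7,"hand":0},{"x":0.0176,"y":0.23,"z":0,"wx":0,"wy":0,"wz":0.9,"hand":0},{"x":0.022,"y":0.285,"z":0,"wx":0,"wy":0,"wz":1.1,"hand":0},{"x":0.026,"y":0.34,"z":0,"wx":0,"wy":0,"wz":1.4,"hand":0},{"x":0.0284,"y":0.3731,"z":0,"wx":0,"wy":0,"wz":1.5,"hand":0}])

```text
time: 5.42
tool_pos: [0.5988, -0.1927, 0.1487]
tool_rot: [-3.142, 0.001, 0.234]
contact_force: [0.0, 0.5, -5.3]
opening: 0.0153
```

Request:
move_arm(deltas=[{"x":0,"y":0,"z":0.02,"wx":0,"wy":0,"wz":0,"hand":0},{"x":0,"y":0,"z":0.05,"wx":0,"wy":0,"wz":0,"hand":0},{"x":0,"y":0,"z":0.07,"wx":0,"wy":0,"wz":0,"hand":0},{"x":0,"y":0,"z":0.07,"wx":0,"wy":0,"wz":0,"hand":0},{"x":0,"y":0,"z":0.07,"wx":0,"wy":0,"wz":0,"hand":0}])

```text
time: 6.05
tool_pos: [0.599, -0.19, 0.0803]
tool_rot: [3.141, -0.001, 0.236]
contact_force: [0.4, -0.2, -5.3]
opening: 0.0156
```

Run:
```python
from h import *
np.set_printoptions(precision=4,suppress=True)
o=monitor.observe();print(o['tool_pos'],o['tool_rot'],o['contact_force'],o['torque'])
a=viewer.read_camera('top')[160:230,350:430];b=viewer.read_camera('side')[190:260,310:390]
cv2.imwrite('pics/over.png',np.hstack([cv2.resize(k,(400,350),interpolation=2) for k in(a,b)])[:,:,::-1])
```

```text
[ 0.599  -0.19    0.0803] [ 3.141  -0.0007  0.236 ] [ 0.3627 -0.2485 -5.2725] [ 0.0407 -0.1063  0.036 ]
```

View pics/over.png

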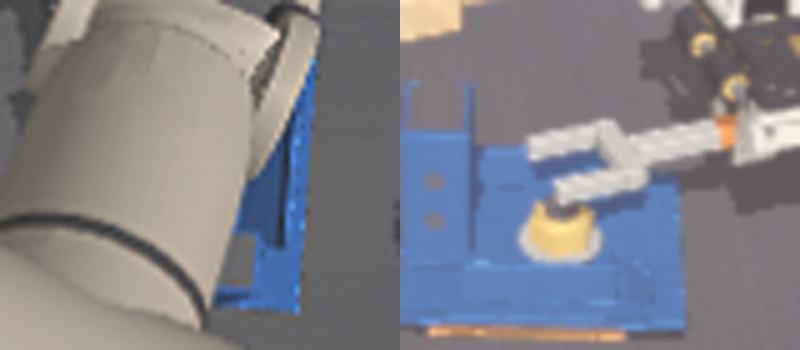

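Run:
```python
from h import *
f=lambda u,v:[[310+(u-400+.5)/5-.5,190+(v+.5)/5-.5]]
n=np.array([.4843,-.2175]);a=np.radians(13.5);x=np.array([np.cos(a),np.sin(a)]);y=np.array([-x[1],x[0]])
for m,uv,z in [('far top',(527,138),.106),('far bot',(527,160),.092),('near top',(555,182),.106),('near bot',(556,201),.092),('bridge far corner',(608,122),.106),('bridge near corner',(648,172),.106),('bridge near bot',(648,190),.092)]:
    p=px2w('side',f(*uv),z)[0,:2]-n;print(m,(p@x).round(4),(p@y).round(4))
```

```text
far top -0.0181 0.0191
far bot -0.0191 0.0156
near top -0.0174 -0.0288
near bot -0.0166 -0.0293
bridge far corner 0.0353 0.0196
bridge near corner 0.0392 -0.0367
bridge near bot 0.0401 -0.0362
```

Request:
move_arm(deltas=[{"x":0,"y":0,"z":0.015,"wx":0,"wy":0,"wz":0,"hand":0},{"x":0,"y":0,"z":0.026,"wx":0,"wy":0,"wz":0,"hand":0},{"x":0,"y":0,"z":0.029,"wx":0,"wy":0,"wz":0,"hand":0},{"x":0,"y":0,"z":0.031,"wx":0,"wy":0,"wz":0,"hand":0},{"x":0,"y":0,"z":0.033,"wx":0,"wy":0,"wz":0,"hand":0},{"x":0,"y":0,"z":0.034,"wx":0,"wy":0,"wz":0,"hand":0},{"x":0,"y":0,"z":0.035,"wx":0,"wy":0,"wz":0,"hand":0}])

```text
time: 7.02
tool_pos: [0.5986, -0.1899, 0.045]
tool_rot: [3.141, -0.0, 0.236]
contact_force: [0.2, 0.1, -3.7]
opening: 0.0156
```

Run:
```python
from h import *
np.set_printoptions(precision=4,suppress=True)
o=monitor.observe();print(o['tool_pos'],o['tool_rot'],o['contact_force'],o['torque'])
```

```text
[ 0.5986 -0.1899  0.045 ] [ 3.1413 -0.0003  0.2359] [ 0.1724  0.0608 -3.6738] [ 0.1674  0.1991 -0.0872]
```

Request:
move_arm(deltas=[{"x":0,"y":0,"z":0.001,"wx":0,"wy":0,"wz":0,"hand":0},{"x":0,"y":0,"z":0.002,"wx":0,"wy":0,"wz":0,"hand":0},{"x":0,"y":0,"z":0.003,"wx":0,"wy":0,"wz":0,"hand":0},{"x":0,"y":0,"z":0.004,"wx":0,"wy":0,"wz":0,"hand":0}])

```text
time: 7.52
tool_pos: [0.5986, -0.1901, 0.0409]
tool_rot: [3.141, -0.0, 0.236]
contact_force: [0.1, 1.1, -0.4]
opening: 0.0155
```

```bash
cat > s.py <<'E'
from h import *
np.set_printoptions(precision=4,suppress=True)
o=monitor.observe();print(o['time'],o['tool_pos'],o['tool_rot'],o['contact_force'],o['torque'])
E
python3 s.py
```

```text
7.525 [ 0.5986 -0.1901  0.0409] [ 3.1409 -0.0003  0.2362] [ 0.1223  1.0915 -0.3879] [ 0.073   0.5034 -0.0347]
```

Request:
move_arm(deltas=[{"x":0,"y":0,"z":-0.008,"wx":0,"wy":0,"wz":0,"hand":0},{"x":0,"y":-0.0025,"z":-0.008,"wx":0,"wy":0,"wz":0,"hand":0},{"x":0,"y":-0.0025,"z":-0.008,"wx":0,"wy":0,"wz":0,"hand":0},{"x":0,"y":-0.0025,"z":-0.005,"wx":0,"wy":0,"wz":0,"hand":0},{"x":0,"y":-0.0025,"z":-0.002,"wx":0,"wy":0,"wz":0,"hand":0},{"x":0,"y":-0.0025,"z":0,"wx":0,"wy":0,"wz":0,"hand":0},{"x":0,"y":-0.0025,"z":0,"wx":0,"wy":0,"wz":0,"hand":0}])

```text
time: 8.4
tool_pos: [0.5977, -0.1874, 0.0403]
tool_rot: [-3.141, 0.001, 0.236]
contact_force: [0.1, 0.3, -6.0]
opening: 0.0156
```

```bash
python3 s.py
python3 - <<'E'
from h import *
save('side','over2.png',(310,190,400,260),7)
E
```

```text
8.4 [ 0.5977 -0.1874  0.0403] [-3.1413  0.0005  0.2358] [ 0.0848  0.3468 -6.013 ] [ 0.1042 -0.138  -0.0053]
```

View pics/over2.png

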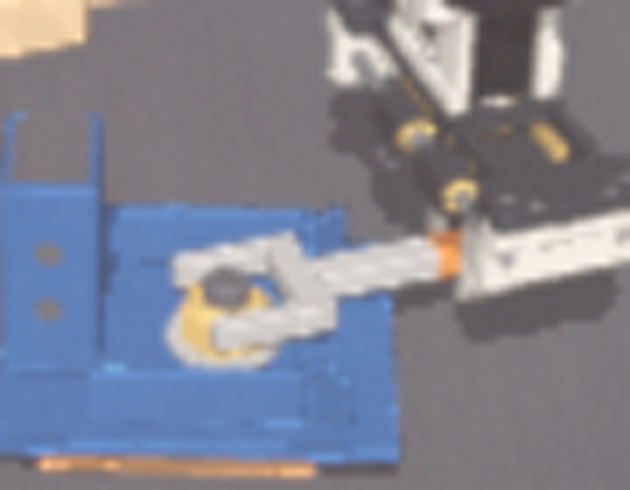

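The wrench is around the nut with the force back at its free-hanging level, so I'll lower it to the washer.

Request:
move_arm(deltas=[{"x":0,"y":0,"z":0.003,"wx":0,"wy":0,"wz":0,"hand":0},{"x":0,"y":0,"z":0.006,"wx":0,"wy":0,"wz":0,"hand":0},{"x":0,"y":0,"z":0.008,"wx":0,"wy":0,"wz":0,"hand":0},{"x":0,"y":0,"z":0.009,"wx":0,"wy":0,"wz":0,"hand":0},{"x":0,"y":0,"z":0.01,"wx":0,"wy":0,"wz":0,"hand":0}])

```text
time: 9.07
tool_pos: [0.598, -0.1875, 0.0307]
tool_rot: [3.141, -0.0, 0.236]
contact_force: [0.9, -1.0, -6.0]
opening: 0.0158
```

```bash
python3 s.py
```

```text
9.075 [ 0.598  -0.1875  0.0307] [ 3.1414 -0.0001  0.2359] [ 0.9394 -0.9629 -5.9794] [ 0.0327 -0.1651 -0.0001]
```

Request:
move_arm(deltas=[{"x":0,"y":0,"z":0.001,"wx":0,"wy":0,"wz":0,"hand":0},{"x":0,"y":0,"z":0.0015,"wx":0,"wy":0,"wz":0,"hand":0},{"x":0,"y":0,"z":0.002,"wx":0,"wy":0,"wz":0,"hand":0}])

```text
time: 9.45
tool_pos: [0.598, -0.1875, 0.0287]
tool_rot: [3.141, -0.0, 0.236]
contact_force: [-0.4, -0.8, -5.2]
opening: 0.0156
```

```bash
python3 s.py
```

```text
9.45 [ 0.598  -0.1875  0.0287] [ 3.1414 -0.0001  0.2359] [-0.4145 -0.8452 -5.1867] [ 0.0402 -0.1497  0.0144]
```

Request:
move_arm(deltas=[{"x":-0.0002,"y":0.0062,"z":0,"wx":0,"wy":0,"wz":3,"hand":0},{"x":-0.0006,"y":0.0123,"z":0,"wx":0,"wy":0,"wz":6,"hand":0},{"x":-0.0015,"y":0.0185,"z":0,"wx":0,"wy":0,"wz":9,"hand":0},{"x":-0.0026,"y":0.0245,"z":0,"wx":0,"wy":0,"wz":12,"hand":0}])

```text
time: 9.95
tool_pos: [0.6011, -0.212, 0.0287]
tool_rot: [3.142, 0.0, 0.025]
contact_force: [-0.7, 1.1, -5.3]
opening: 0.0154
```

```bash
python3 s.py
```

```text
9.95 [ 0.6011 -0.212   0.0287] [3.1416 0.0001 0.0252] [-0.7208  1.0853 -5.2781] [ 0.1506 -0.1122  0.2558]
```

Request:
move_arm(deltas=[{"x":-0.0002,"y":0.0062,"z":0,"wx":0,"wy":0,"wz":3,"hand":0},{"x":-0.0006,"y":0.0123,"z":0,"wx":0,"wy":0,"wz":6,"hand":0},{"x":-0.0015,"y":0.0185,"z":0,"wx":0,"wy":0,"wz":9,"hand":0},{"x":-0.0026,"y":0.0245,"z":0,"wx":0,"wy":0,"wz":12,"hand":0},{"x":-0.004,"y":0.0305,"z":0,"wx":0,"wy":0,"wz":15,"hand":0},{"x":-0.0058,"y":0.0365,"z":0,"wx":0,"wy":0,"wz":18,"hand":0}])

```text
time: 10.7
tool_pos: [0.5967, -0.2488, 0.0289]
tool_rot: [3.141, -0.001, -0.289]
contact_force: [1.5, -0.1, -5.9]
opening: 0.0157
```

```bash
python3 s.py
```

```text
10.7 [ 0.5967 -0.2488  0.0289] [ 3.1412 -0.001  -0.2886] [ 1.5331 -0.1453 -5.9015] [-0.0197 -0.3009  0.2966]
```

Request:
move_arm(deltas=[{"x":-0.0002,"y":0.0062,"z":0,"wx":0,"wy":0,"wz":3,"hand":0},{"x":-0.0006,"y":0.0123,"z":0,"wx":0,"wy":0,"wz":6,"hand":0},{"x":-0.0015,"y":0.0185,"z":0,"wx":0,"wy":0,"wz":9,"hand":0},{"x":-0.0026,"y":0.0245,"z":0,"wx":0,"wy":0,"wz":12,"hand":0},{"x":-0.004,"y":0.0305,"z":0,"wx":0,"wy":0,"wz":15,"hand":0},{"x":-0.0058,"y":0.0365,"z":0,"wx":0,"wy":0,"wz":18,"hand":0},{"x":-0.0078,"y":0.0423,"z":0,"wx":0,"wy":0,"wz":21,"hand":0},{"x":-0.0102,"y":0.048,"z":0,"wx":0,"wy":0,"wz":24,"hand":0}])

```text
time: 11.7
tool_pos: [0.5736, -0.2926, 0.0291]
tool_rot: [3.141, -0.003, -0.707]
contact_force: [2.3, -2.6, -6.0]
opening: 0.0154
```

```bash
python3 s.py
```

```text
11.7 [ 0.5736 -0.2926  0.0291] [ 3.1413 -0.0028 -0.7074] [ 2.3194 -2.5808 -5.9609] [-0.2964 -0.4166  0.3793]
```

Request:
move_arm(deltas=[{"x":0.001,"y":-0.006,"z":0,"wx":0,"wy":0,"wz":-3,"hand":0},{"x":0.001,"y":-0.0123,"z":0,"wx":0,"wy":0,"wz":-6,"hand":0},{"x":0.001,"y":-0.0144,"z":0,"wx":0,"wy":0,"wz":-7,"hand":0},{"x":0.001,"y":-0.0144,"z":-0.01,"wx":0,"wy":0,"wz":-7,"hand":0},{"x":0.001,"y":-0.0144,"z":-0.025,"wx":0,"wy":0,"wz":-7,"hand":0},{"x":0.001,"y":-0.0144,"z":-0.045,"wx":0,"wy":0,"wz":-7,"hand":0},{"x":0.001,"y":-0.0144,"z":-0.06,"wx":0,"wy":0,"wz":-7,"hand":0},{"x":0.001,"y":-0.0144,"z":-0.06,"wx":0,"wy":0,"wz":-7,"hand":0}])

```text
time: 12.7
tool_pos: [0.584, -0.282, 0.091]
tool_rot: [-3.141, -0.004, -0.585]
contact_force: [-0.1, -0.4, -5.9]
opening: 0.0156
```

```bash
python3 s.py
python3 - <<'E'
from h import *
im=viewer.read_camera('side');cv2.imwrite('pics/lift_raw.png',im[:,:,::-1])
E
sed -i "s/ims={c:viewer.read_camera(c) for c in cams}/ims={c:viewer.read_camera(c) for c in cams};cv2.imwrite('pics\/nf_%s.png'%cams[0],ims[cams[0]][:,:,::-1])/" nutfit.py
python3 -c "
import cv2;a=cv2.imread('pics/lift_raw.png')[185:265,300:410];cv2.imwrite('pics/lift.png',cv2.resize(a,None,fx=7,fy=7,interpolation=2))"
```

```text
12.7 [ 0.584 -0.282  0.091] [-3.1415 -0.0041 -0.5847] [-0.1384 -0.3553 -5.8555] [-0.0389 -0.0589 -0.0274]
```

View pics/lift.png

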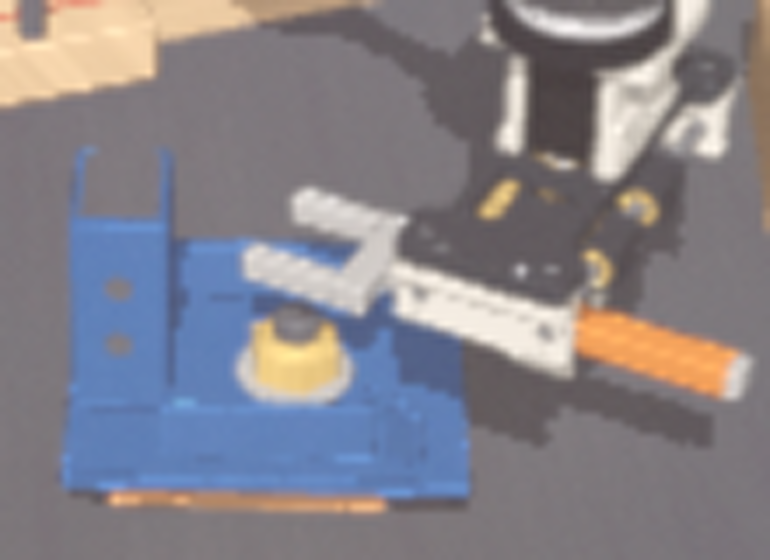

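```bash
sed -i "s/^def fit(cams,foot=-6.7):/def fit(cams,foot=-6.7,ims=None):/; s/    ims={c:viewer.read_camera(c) for c in cams};/    ims=ims or {c:viewer.read_camera(c) for c in cams};/" nutfit.py
python3 - <<'E'
from h import *
import nutfit
f=lambda u,v:[[300+(u+.5)/7-.5,185+(v+.5)/7-.5]]
t=np.array([.584,-.282]);a=-.5847;x=np.array([np.cos(a),np.sin(a)]);y=np.array([-x[1],x[0]])
for m,uv,z in [('far tip top outer',(297,187),.1167),('far tip inner',(290,203),.1167),('near tip top',(245,243),.1167),('near outer bridge',(360,297),.1167),('end far',(750,355),.1167),('end near',(722,382),.1167),('orange near start',(578,335),.1167),('orange far',(590,308),.1167)]:
    p=px2w('side',f(*uv),z)[0,:2]-t;print(m,(p@x).round(4),(p@y).round(4))
nutfit.fit(['side'],ims={'side':cv2.imread('pics/lift_raw.png')[:,:,::-1]})
E
```

```text
far tip top outer -0.1339 0.0234
far tip inner -0.131 0.0109
near tip top -0.1344 -0.0251
near outer bridge -0.0742 -0.0363
end far 0.0833 0.0051
end near 0.0796 -0.0174
orange near start 0.0162 -0.0164
orange far 0.0134 0.0032
side
(-30, np.float64(507.1), [482.7, -218.5])
(-27, np.float64(503.2), [482.7, -219.2])
(-24, np.float64(502.5), [482.7, -218.6])
(-21, np.float64(507.2), [482.5, -218.9])
(-18, np.float64(510.1), [482.5, -218.5])
(-15, np.float64(517.1), [482.4, -218.7])
(-12, np.float64(523.6), [482.5, -218.6])
(-9, np.float64(530.3), [482.3, -218.6])
(-6, np.float64(535.3), [482.4, -218.5])
(-3, np.float64(539.0), [482.4, -218.2])
(0, np.float64(542.7), [482.5, -217.6])
(3, np.float64(542.2), [482.4, -217.9])
(6, np.float64(541.2), [482.5, -218.2])
(9, np.float64(539.4), [482.3, -218.5])
(12, np.float64(537.2), [482.4, -218.6])
(15, np.float64(532.4), [482.3, -218.5])
(18, np.float64(528.0), [482.4, -218.8])
(21, np.float64(522.1), [482.2, -218.8])
(24, np.float64(519.2), [482.6, -218.7])
(27, np.float64(513.7), [482.7, -218.6])
```

Run:
```python
from h import *
plan((.5836,-.2814,.089,-33.5),[(.602,-.2217,.089,-2.9),(.5887,-.1608,.089,27.8)],[4,4])
```

```text
{"x":-0.0044,"y":-0.0150,"z":-0.0000,"wz":-7.65}
{"x":-0.0088,"y":-0.0300,"z":-0.0000,"wz":-15.30}
{"x":-0.0132,"y":-0.0450,"z":-0.0000,"wz":-22.95}
{"x":-0.0176,"y":-0.0599,"z":-0.0000,"wz":-30.60}
{"x":-0.0288,"y":-0.0708,"z":-0.0000,"wz":-38.27}
{"x":-0.0400,"y":-0.0817,"z":-0.0000,"wz":-45.95}
{"x":-0.0511,"y":-0.0925,"z":-0.0000,"wz":-53.62}
{"x":-0.0623,"y":-0.1034,"z":-0.0000,"wz":-61.30}
```

Request:
move_arm(deltas=[{"x":-0.0044,"y":-0.015,"z":0,"wx":0,"wy":0,"wz":-7.65,"hand":0},{"x":-0.0088,"y":-0.03,"z":0,"wx":0,"wy":0,"wz":-15.3,"hand":0},{"x":-0.0132,"y":-0.045,"z":0,"wx":0,"wy":0,"wz":-23,"hand":0},{"x":-0.0176,"y":-0.06,"z":0,"wx":0,"wy":0,"wz":-30.6,"hand":0},{"x":-0.0288,"y":-0.0708,"z":0,"wx":0,"wy":0,"wz":-38.3,"hand":0},{"x":-0.04,"y":-0.0817,"z":0,"wx":0,"wy":0,"wz":-46,"hand":0},{"x":-0.0511,"y":-0.0925,"z":0,"wx":0,"wy":0,"wz":-53.6,"hand":0},{"x":-0.0623,"y":-0.1034,"z":0,"wx":0,"wy":0,"wz":-61.3,"hand":0}])

```text
time: 13.75
tool_pos: [0.5873, -0.1599, 0.0877]
tool_rot: [-3.14, 0.001, 0.49]
contact_force: [-0.7, 1.3, -5.9]
opening: 0.0156
```

Request:
move_arm(deltas=[{"x":0,"y":0,"z":0,"wx":0,"wy":0,"wz":0,"hand":0},{"x":0,"y":0,"z":0.015,"wx":0,"wy":0,"wz":0,"hand":0},{"x":0,"y":0,"z":0.03,"wx":0,"wy":0,"wz":0,"hand":0},{"x":0,"y":0,"z":0.037,"wx":0,"wy":0,"wz":0,"hand":0},{"x":0,"y":0,"z":0.04,"wx":0,"wy":0,"wz":0,"hand":0},{"x":0,"y":0,"z":0.043,"wx":0,"wy":0,"wz":0,"hand":0},{"x":0,"y":0,"z":0.045,"wx":0,"wy":0,"wz":0,"hand":0}])

```text
time: 14.62
tool_pos: [0.5883, -0.1608, 0.0439]
tool_rot: [3.141, -0.0, 0.485]
contact_force: [0.3, 0.1, -5.4]
opening: 0.0153
```

```bash
python3 s.py
```

```text
14.625 [ 0.5883 -0.1608  0.0439] [ 3.141  -0.0004  0.4854] [ 0.2604  0.1119 -5.4407] [ 0.0963 -0.0634 -0.0026]
```

Request:
move_arm(deltas=[{"x":0,"y":0,"z":0.002,"wx":0,"wy":0,"wz":0,"hand":0},{"x":0,"y":0,"z":0.004,"wx":0,"wy":0,"wz":0,"hand":0},{"x":0,"y":0,"z":0.006,"wx":0,"wy":0,"wz":0,"hand":0},{"x":0,"y":0,"z":0.008,"wx":0,"wy":0,"wz":0,"hand":0}])

```text
time: 15.12
tool_pos: [0.5881, -0.1608, 0.0356]
tool_rot: [3.141, -0.0, 0.485]
contact_force: [0.1, 0.4, -6.3]
opening: 0.0154
```

```bash
python3 s.py
```

```text
15.125 [ 0.5881 -0.1608  0.0356] [ 3.1414 -0.      0.4855] [ 0.1371  0.4238 -6.2652] [ 0.0252 -0.1186  0.0122]
```

Free again; seat fully, then begin the stroke.

Request:
move_arm(deltas=[{"x":0,"y":0,"z":0.002,"wx":0,"wy":0,"wz":0,"hand":0},{"x":0,"y":0,"z":0.004,"wx":0,"wy":0,"wz":0,"hand":0},{"x":0,"y":0,"z":0.006,"wx":0,"wy":0,"wz":0,"hand":0},{"x":0,"y":0,"z":0.007,"wx":0,"wy":0,"wz":0,"hand":0},{"x":0,"y":0,"z":0.007,"wx":0,"wy":0,"wz":0,"hand":0}])

```text
time: 15.75
tool_pos: [0.5881, -0.1607, 0.0287]
tool_rot: [3.142, 0.0, 0.485]
contact_force: [-0.3, -0.4, -5.1]
opening: 0.0154
```

Request:
move_arm(deltas=[{"x":-0.0002,"y":0.0062,"z":0,"wx":0,"wy":0,"wz":3,"hand":0},{"x":-0.0006,"y":0.0123,"z":0,"wx":0,"wy":0,"wz":6,"hand":0},{"x":-0.0015,"y":0.0185,"z":0,"wx":0,"wy":0,"wz":9,"hand":0},{"x":-0.0026,"y":0.0245,"z":0,"wx":0,"wy":0,"wz":12,"hand":0},{"x":-0.004,"y":0.0305,"z":0,"wx":0,"wy":0,"wz":15,"hand":0},{"x":-0.0058,"y":0.0365,"z":0,"wx":0,"wy":0,"wz":18,"hand":0}])

```text
time: 16.5
tool_pos: [0.5996, -0.1953, 0.0285]
tool_rot: [-3.141, 0.001, 0.17]
contact_force: [-1.2, 1.8, -5.6]
opening: 0.0151
```

```bash
python3 s.py
```

```text
16.5 [ 0.5996 -0.1953  0.0285] [-3.1406  0.0011  0.17  ] [-1.2335  1.8379 -5.5811] [0.3676 0.0738 0.0955]
```

Request:
move_arm(deltas=[{"x":-0.0002,"y":0.0062,"z":0,"wx":0,"wy":0,"wz":3,"hand":0},{"x":-0.0006,"y":0.0123,"z":0,"wx":0,"wy":0,"wz":6,"hand":0},{"x":-0.0015,"y":0.0185,"z":0,"wx":0,"wy":0,"wz":9,"hand":0},{"x":-0.0026,"y":0.0245,"z":0,"wx":0,"wy":0,"wz":12,"hand":0},{"x":-0.004,"y":0.0305,"z":0,"wx":0,"wy":0,"wz":15,"hand":0},{"x":-0.0058,"y":0.0365,"z":0,"wx":0,"wy":0,"wz":18,"hand":0},{"x":-0.0078,"y":0.0423,"z":0,"wx":0,"wy":0,"wz":21,"hand":0},{"x":-0.0102,"y":0.048,"z":0,"wx":0,"wy":0,"wz":24,"hand":0}])

```text
time: 17.5
tool_pos: [0.598, -0.2446, 0.0286]
tool_rot: [-3.141, 0.0, -0.249]
contact_force: [-0.2, 0.9, -5.4]
opening: 0.0154
```

```bash
python3 s.py
```

```text
17.5 [ 0.598  -0.2446  0.0286] [-3.1415  0.0004 -0.2486] [-0.2451  0.8723 -5.433 ] [ 0.1806 -0.057   0.1933]
```

Request:
move_arm(deltas=[{"x":-0.0001,"y":0.0041,"z":0,"wx":0,"wy":0,"wz":2,"hand":0},{"x":-0.0003,"y":0.0082,"z":0,"wx":0,"wy":0,"wz":4,"hand":0},{"x":-0.0006,"y":0.0123,"z":0,"wx":0,"wy":0,"wz":6,"hand":0},{"x":-0.0011,"y":0.0164,"z":0,"wx":0,"wy":0,"wz":8,"hand":0},{"x":-0.0013,"y":0.0174,"z":0,"wx":0,"wy":0,"wz":8.5,"hand":0}])

```text
time: 18.12
tool_pos: [0.5925, -0.2616, 0.0287]
tool_rot: [-3.142, -0.0, -0.397]
contact_force: [-0.6, 0.4, -5.6]
opening: 0.0154
```

```bash
python3 s.py
```

```text
18.125 [ 0.5925 -0.2616  0.0287] [-3.1416 -0.0001 -0.3971] [-0.6187  0.4229 -5.5749] [ 0.1735 -0.0796  0.1642]
```

Request:
move_arm(deltas=[{"x":0,"y":0.001,"z":0,"wx":0,"wy":0,"wz":0.5,"hand":0},{"x":0,"y":0.0021,"z":0,"wx":0,"wy":0,"wz":1,"hand":0},{"x":0,"y":0.0031,"z":0,"wx":0,"wy":0,"wz":1.5,"hand":0},{"x":-0.0001,"y":0.0041,"z":0,"wx":0,"wy":0,"wz":2,"hand":0}])

```text
time: 18.62
tool_pos: [0.591, -0.2651, 0.0287]
tool_rot: [3.141, -0.0, -0.431]
contact_force: [-0.4, 0.5, -6.4]
opening: 0.0159
```

```bash
python3 s.py
```

```text
18.625 [ 0.591  -0.2651  0.0287] [ 3.1415 -0.0003 -0.4313] [-0.4273  0.5338 -6.3749] [ 0.0777 -0.0807  0.2757]
```

Request:
move_arm(deltas=[{"x":0,"y":0.001,"z":0,"wx":0,"wy":0,"wz":0.5,"hand":0},{"x":0,"y":0.0021,"z":0,"wx":0,"wy":0,"wz":1,"hand":0},{"x":0,"y":0.0031,"z":0,"wx":0,"wy":0,"wz":1.5,"hand":0},{"x":-0.0001,"y":0.0041,"z":0,"wx":0,"wy":0,"wz":2,"hand":0}])

```text
time: 19.12
tool_pos: [0.5892, -0.2689, 0.0288]
tool_rot: [3.141, -0.0, -0.466]
contact_force: [0.3, 0.7, -5.1]
opening: 0.0157
```

```bash
python3 s.py
```

```text
19.125 [ 0.5892 -0.2689  0.0288] [ 3.1415 -0.0005 -0.4663] [ 0.2886  0.6723 -5.085 ] [ 0.0292 -0.1812  0.2218]
```

Request:
move_arm(deltas=[{"x":0,"y":0.001,"z":0,"wx":0,"wy":0,"wz":0.5,"hand":0},{"x":0,"y":0.0021,"z":0,"wx":0,"wy":0,"wz":1,"hand":0},{"x":0,"y":0.0031,"z":0,"wx":0,"wy":0,"wz":1.5,"hand":0}])

```text
time: 19.5
tool_pos: [0.5878, -0.2716, 0.0288]
tool_rot: [3.141, -0.0, -0.492]
contact_force: [1.4, -0.6, -5.1]
opening: 0.0156
```

```bash
python3 s.py
```

```text
19.5 [ 0.5878 -0.2716  0.0288] [ 3.1415 -0.0003 -0.4924] [ 1.4021 -0.6493 -5.1095] [ 0.0476 -0.2619  0.2574]
```

Request:
move_arm(deltas=[{"x":0,"y":0.001,"z":0,"wx":0,"wy":0,"wz":0.5,"hand":0},{"x":0.0003,"y":0.0021,"z":0,"wx":0,"wy":0,"wz":1,"hand":0},{"x":0.0005,"y":0.0031,"z":0,"wx":0,"wy":0,"wz":1.5,"hand":0}])

```text
time: 19.88
tool_pos: [0.5864, -0.2744, 0.0286]
tool_rot: [3.142, 0.001, -0.519]
contact_force: [-1.0, 0.3, -5.1]
opening: 0.0155
```

```bash
python3 s.py
```

```text
19.875 [ 0.5864 -0.2744  0.0286] [ 3.1415  0.0008 -0.5186] [-1.0174  0.3145 -5.06  ] [0.0843 0.0279 0.3011]
```

Request:
move_arm(deltas=[{"x":0,"y":0.001,"z":0,"wx":0,"wy":0,"wz":0.5,"hand":0},{"x":0,"y":0.0021,"z":0,"wx":0,"wy":0,"wz":1,"hand":0},{"x":0,"y":0.0031,"z":0,"wx":0,"wy":0,"wz":1.5,"hand":0}])

```text
time: 20.25
tool_pos: [0.5851, -0.2769, 0.0286]
tool_rot: [-3.141, 0.0, -0.545]
contact_force: [0.2, 1.4, -5.3]
opening: 0.0155
```

```bash
python3 s.py
```

```text
20.25 [ 0.5851 -0.2769  0.0286] [-3.1414  0.0004 -0.5447] [ 0.1765  1.4323 -5.296 ] [ 0.3659 -0.0257  0.3317]
```

Request:
move_arm(deltas=[{"x":0,"y":0.001,"z":0,"wx":0,"wy":0,"wz":0.5,"hand":0},{"x":0,"y":0.0021,"z":0,"wx":0,"wy":0,"wz":1,"hand":0}])

```text
time: 20.5
tool_pos: [0.5839, -0.2786, 0.0286]
tool_rot: [-3.141, 0.001, -0.562]
contact_force: [-0.3, 3.5, -5.6]
opening: 0.0157
```

```bash
python3 s.py
```

```text
20.5 [ 0.5839 -0.2786  0.0286] [-3.1413  0.0007 -0.5621] [-0.2766  3.5435 -5.6182] [ 0.6341 -0.0658  0.3898]
```

Request:
move_arm(deltas=[{"x":0,"y":0.001,"z":0,"wx":0,"wy":0,"wz":0.4,"hand":0},{"x":0,"y":0.0018,"z":0,"wx":0,"wy":0,"wz":0.8,"hand":0},{"x":0,"y":0.0018,"z":0,"wx":0,"wy":0,"wz":0.8,"hand":0}])

```text
time: 20.88
tool_pos: [0.583, -0.2802, 0.0286]
tool_rot: [-3.141, 0.001, -0.576]
contact_force: [-0.0, 5.8, -5.3]
opening: 0.0152
```

```bash
python3 s.py
```

```text
20.875 [ 0.583  -0.2802  0.0286] [-3.1414  0.0007 -0.5759] [-0.0454  5.7972 -5.3204] [ 0.8045 -0.0339  0.2949]
```

Request:
move_arm(deltas=[{"x":0,"y":0.001,"z":0,"wx":0,"wy":0,"wz":0.4,"hand":0},{"x":0,"y":0.0013,"z":0,"wx":0,"wy":0,"wz":0.5,"hand":0},{"x":0,"y":0.0013,"z":0,"wx":0,"wy":0,"wz":0.5,"hand":0}])

```text
time: 21.25
tool_pos: [0.5824, -0.2809, 0.0286]
tool_rot: [-3.141, 0.001, -0.584]
contact_force: [0.3, 6.4, -5.3]
opening: 0.0157
```

```bash
python3 s.py
```

```text
21.25 [ 0.5824 -0.2809  0.0286] [-3.141   0.0007 -0.5843] [ 0.2804  6.3598 -5.2951] [ 0.952  -0.1489  0.3767]
```

Request:
move_arm(deltas=[{"x":0,"y":-0.0062,"z":0,"wx":0,"wy":0,"wz":-3,"hand":0},{"x":0,"y":-0.0123,"z":0,"wx":0,"wy":0,"wz":-6,"hand":0},{"x":0,"y":-0.0185,"z":0,"wx":0,"wy":0,"wz":-9,"hand":0},{"x":0,"y":-0.0185,"z":0,"wx":0,"wy":0,"wz":-9,"hand":0}])

```text
time: 21.75
tool_pos: [0.5931, -0.2669, 0.029]
tool_rot: [3.141, -0.002, -0.428]
contact_force: [0.4, 0.4, -6.2]
opening: 0.0153
```

```bash
python3 s.py
```

```text
21.75 [ 0.5931 -0.2669  0.029 ] [ 3.1407 -0.0017 -0.4279] [ 0.385   0.4282 -6.1911] [-0.0437 -0.0548  0.041 ]
```

Unloaded; lift straight up to about z 0.15.

Request:
move_arm(deltas=[{"x":0,"y":0,"z":-0.008,"wx":0,"wy":0,"wz":0,"hand":0},{"x":0,"y":0,"z":-0.02,"wx":0,"wy":0,"wz":0,"hand":0},{"x":0,"y":0,"z":-0.04,"wx":0,"wy":0,"wz":0,"hand":0},{"x":0,"y":0,"z":-0.07,"wx":0,"wy":0,"wz":0,"hand":0},{"x":0,"y":0,"z":-0.1,"wx":0,"wy":0,"wz":0,"hand":0},{"x":0,"y":0,"z":-0.121,"wx":0,"wy":0,"wz":0,"hand":0},{"x":0,"y":0,"z":-0.121,"wx":0,"wy":0,"wz":0,"hand":0}])

```text
time: 22.62
tool_pos: [0.5937, -0.2671, 0.1528]
tool_rot: [3.141, -0.006, -0.428]
contact_force: [-0.3, -0.6, -5.8]
opening: 0.0155
```

```bash
python3 s.py; timeout 200 python3 - <<'E'
import nutfit
nutfit.fit(['side'])
from h import *
a=cv2.imread('pics/nf_side.png')[150:260,300:420];cv2.imwrite('pics/lift2.png',cv2.resize(a,None,fx=5,fy=5,interpolation=2))
E
```

```text
22.625 [ 0.5937 -0.2671  0.1528] [ 3.1407 -0.0058 -0.4279] [-0.3276 -0.5961 -5.7846] [-0.0284 -0.0488 -0.0198]
side
(-30, np.float64(114.2), [482.7, -218.6])
(-27, np.float64(104.0), [482.9, -218.6])
(-24, np.float64(93.6), [482.8, -218.9])
(-21, np.float64(85.6), [482.3, -219.2])
(-18, np.float64(74.7), [482.3, -219.2])
(-15, np.float64(69.3), [482.4, -219.2])
(-12, np.float64(68.6), [482.4, -219.2])
(-9, np.float64(70.1), [482.4, -219.2])
(-6, np.float64(75.5), [482.4, -219.2])
(-3, np.float64(81.7), [482.5, -218.9])
(0, np.float64(90.9), [482.6, -218.6])
(3, np.float64(97.2), [482.5, -218.5])
(6, np.float64(101.2), [482.3, -218.5])
(9, np.float64(105.5), [482.2, -218.6])
(12, np.float64(110.0), [482.2, -218.8])
(15, np.float64(113.9), [482.3, -218.8])
(18, np.float64(117.4), [482.2, -219.1])
(21, np.float64(115.4), [482.3, -218.8])
(24, np.float64(118.5), [482.4, -219.0])
(27, np.float64(119.2), [482.7, -218.9])
```

View pics/lift2.png

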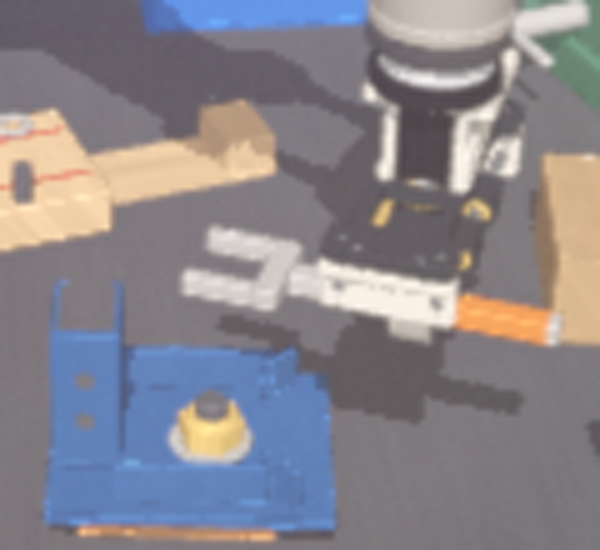

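Run:
```python
from h import *
f=lambda u,v:[[300+(u+.5)/5-.5,150+(v+.5)/5-.5]]
t=np.array([.5937,-.2671]);a=-.4279;x=np.array([np.cos(a),np.sin(a)]);y=np.array([-x[1],x[0]])
for m,uv in [('far tip',(210,229)),('near tip',(183,271)),('end far',(562,314)),('end near',(546,338)),('orange near',(457,321)),('orange far',(465,295))]:
    p=px2w('side',f(*uv),.1785)[0,:2]-t;print(m,(p@x).round(4),(p@y).round(4))
plan((.5937,-.2671,.151,-24.5),[(.56,-.05,.151,-4),(.475,.163,.111,15)],[5,5])
```

```text
far tip -0.1321 0.0203
near tip -0.133 -0.0283
end far 0.0837 0.0034
end near 0.0797 -0.0231
orange near 0.029 -0.0238
orange far 0.0275 0.0034
{"x":-0.0241,"y":-0.0367,"z":-0.0000,"wz":-4.10}
{"x":-0.0483,"y":-0.0734,"z":-0.0000,"wz":-8.20}
{"x":-0.0724,"y":-0.1101,"z":-0.0000,"wz":-12.30}
{"x":-0.0966,"y":-0.1469,"z":-0.0000,"wz":-16.40}
{"x":-0.1207,"y":-0.1836,"z":-0.0000,"wz":-20.50}
{"x":-0.1538,"y":-0.2153,"z":0.0080,"wz":-24.30}
{"x":-0.1870,"y":-0.2470,"z":0.0160,"wz":-28.10}
{"x":-0.2201,"y":-0.2787,"z":0.0240,"wz":-31.90}
{"x":-0.2532,"y":-0.3104,"z":0.0320,"wz":-35.70}
{"x":-0.2864,"y":-0.3422,"z":0.0400,"wz":-39.50}
```

Request:
move_arm(deltas=[{"x":-0.012,"y":-0.018,"z":0,"wx":0,"wy":0,"wz":-2,"hand":0},{"x":-0.036,"y":-0.055,"z":0,"wx":0,"wy":0,"wz":-6,"hand":0},{"x":-0.06,"y":-0.092,"z":0,"wx":0,"wy":0,"wz":-10,"hand":0},{"x":-0.085,"y":-0.13,"z":0,"wx":0,"wy":0,"wz":-14.5,"hand":0},{"x":-0.1207,"y":-0.17,"z":0,"wx":0,"wy":0,"wz":-20,"hand":0},{"x":-0.15,"y":-0.21,"z":0,"wx":0,"wy":0,"wz":-24,"hand":0},{"x":-0.18,"y":-0.24,"z":0,"wx":0,"wy":0,"wz":-28,"hand":0},{"x":-0.2,"y":-0.26,"z":0,"wx":0,"wy":0,"wz":-31,"hand":0}])

```text
time: 23.68
tool_pos: [0.5167, 0.0551, 0.1487]
tool_rot: [-3.141, 0.002, 0.117]
contact_force: [0.6, -0.1, -6.1]
opening: 0.0159
```

```bash
python3 s.py
python3 - <<'E'
from h import *
# commanded pose estimate after the move
c,s=np.cos(np.radians(-24.5)),np.sin(np.radians(-24.5))
p=(.5937+c*-.2+s*-.26,-.2671+s*-.2-c*-.26,.151,6.5);print(p)
plan(p,[(.475,.163,.095,15.7)],[5])
E
```

```text
23.675 [0.5167 0.0551 0.1487] [-3.1412  0.0022  0.1168] [ 0.5639 -0.1132 -6.0885] [-0.0093 -0.1179 -0.0035]
(np.float64(0.5195279889153135), np.float64(0.05242857895914907), 0.151, 6.5)
{"x":-0.0063,"y":-0.0230,"z":0.0112,"wz":-1.84}
{"x":-0.0127,"y":-0.0460,"z":0.0224,"wz":-3.68}
{"x":-0.0190,"y":-0.0689,"z":0.0336,"wz":-5.52}
{"x":-0.0254,"y":-0.0919,"z":0.0448,"wz":-7.36}
{"x":-0.0317,"y":-0.1149,"z":0.0560,"wz":-9.20}
```

Request:
move_arm(deltas=[{"x":-0.0063,"y":-0.023,"z":0.01,"wx":0,"wy":0,"wz":-1.8,"hand":0},{"x":-0.0127,"y":-0.046,"z":0.02,"wx":0,"wy":0,"wz":-3.7,"hand":0},{"x":-0.019,"y":-0.069,"z":0.034,"wx":0,"wy":0,"wz":-5.5,"hand":0},{"x":-0.0254,"y":-0.092,"z":0.045,"wx":0,"wy":0,"wz":-7.4,"hand":0},{"x":-0.0317,"y":-0.115,"z":0.056,"wx":0,"wy":0,"wz":-9.2,"hand":0},{"x":-0.0317,"y":-0.115,"z":0.056,"wx":0,"wy":0,"wz":-9.2,"hand":0},{"x":-0.0317,"y":-0.115,"z":0.056,"wx":0,"wy":0,"wz":-9.2,"hand":0}])

```text
time: 24.55
tool_pos: [0.4739, 0.1636, 0.0935]
tool_rot: [3.141, 0.0, 0.274]
contact_force: [0.2, -0.5, -5.3]
opening: 0.0158
```

```bash
python3 s.py
python3 - <<'E'
from h import *
a=viewer.read_camera('top')[185:235,260:320];b=viewer.read_camera('side')[140:210,280:370]
cv2.imwrite('pics/rest.png',np.hstack([cv2.resize(a,(420,350),interpolation=2),cv2.resize(b,(450,350)[:2],interpolation=2)])[:,:780,::-1])
E
```

```text
24.55 [0.4739 0.1636 0.0935] [3.1412 0.0003 0.2741] [ 0.2489 -0.55   -5.2738] [ 0.0396 -0.1159  0.0519]
```

View pics/rest.png

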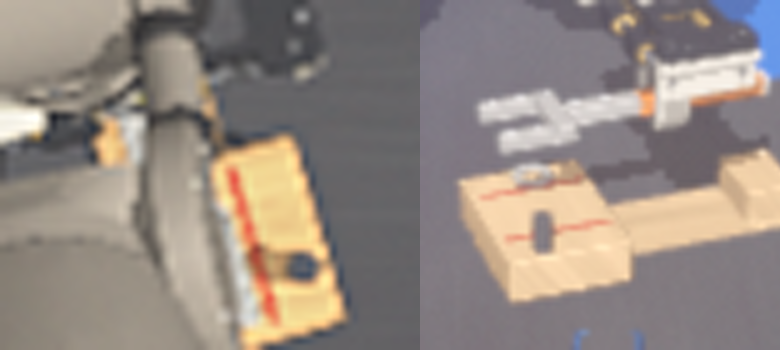

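Request:
move_arm(deltas=[{"x":0,"y":0,"z":0.02,"wx":0,"wy":0,"wz":0,"hand":0},{"x":0,"y":0,"z":0.045,"wx":0,"wy":0,"wz":0,"hand":0},{"x":0,"y":0,"z":0.06,"wx":0,"wy":0,"wz":0,"hand":0},{"x":0,"y":0,"z":0.066,"wx":0,"wy":0,"wz":0,"hand":0},{"x":0,"y":0,"z":0.068,"wx":0,"wy":0,"wz":0,"hand":0},{"x":0,"y":0,"z":0.069,"wx":0,"wy":0,"wz":0,"hand":0},{"x":0,"y":0,"z":0.07,"wx":0,"wy":0,"wz":0,"hand":0}])

```text
time: 25.52
tool_pos: [0.4742, 0.1641, 0.0242]
tool_rot: [3.141, -0.001, 0.274]
contact_force: [-0.1, -0.1, -5.0]
opening: 0.0155
```

```bash
python3 s.py
```

```text
25.525 [0.4742 0.1641 0.0242] [ 3.1414 -0.0011  0.2744] [-0.1038 -0.1073 -5.0389] [ 0.0319 -0.0768  0.0066]
```

Request:
move_arm(deltas=[{"x":0,"y":0,"z":0.0005,"wx":0,"wy":0,"wz":0,"hand":0},{"x":0,"y":0,"z":0.001,"wx":0,"wy":0,"wz":0,"hand":0},{"x":0,"y":0,"z":0.0015,"wx":0,"wy":0,"wz":0,"hand":0}])

```text
time: 25.9
tool_pos: [0.474, 0.1641, 0.0232]
tool_rot: [3.141, -0.001, 0.274]
contact_force: [-4.5, -0.4, 10.2]
opening: 0.0155
```

```bash
python3 s.py
```

```text
25.9 [0.474  0.1641 0.0232] [ 3.1414 -0.0009  0.2745] [-4.4694 -0.3698 10.2142] [-0.0669  0.4264 -0.0299]
```

Request:
move_arm(deltas=[{"x":0,"y":0,"z":-0.0005,"wx":0,"wy":0,"wz":0,"hand":0.25},{"x":0,"y":0,"z":-0.0005,"wx":0,"wy":0,"wz":0,"hand":0.4},{"x":0,"y":0,"z":-0.0005,"wx":0,"wy":0,"wz":0,"hand":0.5},{"x":0,"y":0,"z":-0.0005,"wx":0,"wy":0,"wz":0,"hand":0.5},{"x":0,"y":0,"z":-0.02,"wx":0,"wy":0,"wz":0,"hand":0.5},{"x":0,"y":0,"z":-0.06,"wx":0,"wy":0,"wz":0,"hand":0.5},{"x":0,"y":0,"z":-0.11,"wx":0,"wy":0,"wz":0,"hand":0.5},{"x":0,"y":0,"z":-0.16,"wx":0,"wy":0,"wz":0,"hand":0.5}])

```text
time: 26.9
tool_pos: [0.4735, 0.164, 0.1836]
tool_rot: [3.142, 0.0, 0.274]
contact_force: [0.2, 0.3, -0.8]
opening: 0.0463
```

Request:
move_arm(deltas=[{"x":0,"y":0.04,"z":0,"wx":0,"wy":0,"wz":0,"hand":0.5},{"x":0,"y":0.09,"z":0,"wx":0,"wy":0,"wz":0,"hand":0.5},{"x":0,"y":0.14,"z":0,"wx":0,"wy":0,"wz":0,"hand":0.5},{"x":0,"y":0.17,"z":0,"wx":0,"wy":0,"wz":0,"hand":0.5},{"x":0,"y":0.18,"z":0,"wx":0,"wy":0,"wz":0,"hand":0.5},{"x":0,"y":0.18,"z":0,"wx":0,"wy":0,"wz":0,"hand":0.5}])

```text
time: 27.65
tool_pos: [0.5224, -0.0091, 0.182]
tool_rot: [-3.141, 0.0, 0.274]
contact_force: [0.1, -0.1, 0.1]
opening: 0.0458
```

```bash
python3 s.py
python3 - <<'E'
from h import *
a=viewer.read_camera('top')[160:250,250:320];b=viewer.read_camera('side')[150:230,280:370]
cv2.imwrite('pics/fin.png',np.hstack([cv2.resize(a,(350,450),interpolation=2),cv2.copyMakeBorder(cv2.resize(b,(450,400),interpolation=2),0,50,0,0,0)])[:,:,::-1])
E
```

```text
27.65 [ 0.5224 -0.0091  0.182 ] [-3.1411  0.0004  0.2736] [ 0.0967 -0.1169  0.1497] [ 0.012  -0.0454 -0.0093]
```

View pics/fin.png

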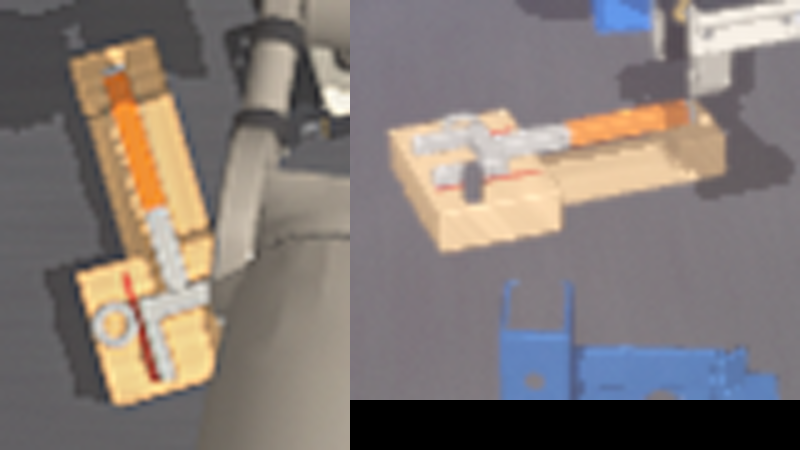

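The wrench lies flat on both blocks. The washer, at (115,325) in the left crop, and the pin, at (472,183) in the right crop, stand untouched. Handing in.

```bash
python3 -c "
from h import *
print(robot.hand_in())"
```

```text
the job is handed in; nothing more can be done
None
```

I tightened the brass nut in two strokes and laid the wrench back on its rest. I handed the job in at about 28 s of the 72 s allowed; hand-in gives no verdict.

- **Tightening:** the stop came up hard, and I held about 5.5 N of pull at the grip, roughly 1.0 N m about the nut.
- **Nut angle:** a camera fit afterwards put the nut's corner at about -12.5° from the foot's x axis. At the 1.8 rad stop it should be at -13.1°, so the nut is tight.
- **Wrench:** the last pictures show it lying flat on both blocks, released, with the gripper clear and no contact force. I judged the flatness by eye and did not measure it.
- **Other items:** the spare washer and the pin are where they were. I did not re-measure the tape, carton, bin and screwdriver, but the arm never went near them.

**First seating:** on the first try one jaw caught the nut's edge with about 5 N. I lifted the wrench, moved it 2.5 mm sideways and it then went down freely.

**Camera disagreement:** the side camera put the wrench about 5 mm off sideways from the gripper's centre line. I took this as a height and pixel-picking error, but that first misfit was in the same direction.

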